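Weigh a parcel on the two-pan postal balance

ROBOT

A 6-joint arm with a two-finger parallel gripper is mounted at the origin on the work surface. World frame = base frame: x ahead of the robot, y to its left, z up, the work surface at z = 0. Lengths are in mm, angles in degrees, forces in N, time in s.
With the tool pointing down it reaches from about 325 to 900 mm from the base axis. Payload 6.1 kg.
Tool frame: the origin (TCP) lies midway between the tips of the shut fingers; the grasp point (between the pads) lies robot.grasp_offset behind it (robot.grasp_offset is the distance from the TCP to the grasp point, in mm); z points along the fingers, y is the line along which they close (so a half turn about z gives the same grasp; the last joint's range is limited). The gripper opens to 85 mm and grips with 20 to 120 N. Pads are 22 mm wide; open, the fingers measure 114 mm over their backs; the gripper's body (76 mm by 85 mm) begins 54 mm behind the grasp point. The pads swing forward as they close: fully open they stand 13 mm farther back than shut.
Start: joints at [-72.198, 12.628, 87.462, -0, 79.91, -7.225], TCP at [264.393, -566.314, 201.1] pointing down, gripper open.
Joint ranges: [-170.65, 170.65], [-52.31, 119.04], [5.05, 147.46], [-71.25, 251.25], [11.57, 151.72], [-153.62, 153.62]. Speed limits (degrees/s): [147.25, 147.25, 172.46, 180, 180, 180].

INTERFACE

Orientations are given as a 3x3 rotation matrix whose columns are the frame's x, y, z axes.
In Python, from cell import robot gives the robot as it stands.
- The arm moves only by the tool jog_arm, never from a script. Its argument "moves" is a list of rows, each an object with "linear": the shift along the tool's x, y, z normalised to -1 to 1, where 1 is 10 cm, a list of three; "twist": the turn, a rotation vector about the tool's x, y, z normalised to -1 to 1, where 1 is 60 degrees, a list of three; "fingers": the closure in counts, from 0 (fully open) to 255 (shut). A call has 1 to 10 rows; each row is the pose to reach, as a shift and turn from the pose commanded when the call began, along the tool's axes at that moment; what a row does not reach only later rows make up. A row lasts 1/10 s, in which the tool goes at most 50 mm and 8.59 degrees, less where a joint would pass 70% of its speed; a pose out of reach is approached as far as the arm can. A call with a number of a shift or a turn outside -1 to 1 is refused whole. A call with a gripper value outside its range is refused whole. The fingers move at their own pace and stop on an object; the grip force is fixed at half the most. Time passes only in rows, so rows that repeat a pose let the fingers close. It gives the time, the measured TCP pose, the force, the opening and the grip force at its end, in the units of the state.
- robot.sense(): the state, without advancing time (a new reading comes with each control period).
- robot.grab_frame(name): name is "scene" or "top" or "wrist"; returns a dict with "frame" (480x640x3 uint8, blue, green, red), "z_map" (480x640 float32, mm along the optical axis (not along the pixel's ray), 0 where there is no reading), "intrinsics" (3x3 intrinsics, pixels), "k1" (the pictures are not rectified: a ray, as slopes to the right and down, at radius r is drawn at 1 + k1 r^2 times it, then the intrinsics apply), "cam_to_world" (4x4, takes a point from camera to world coordinates). Camera axes: x right, y up, looking along -z (the intrinsics and any distortion apply to the point x, -y, -z); pixel columns grow to the right and rows downward; lengths in mm; the calibration is good to about 2 mm. A picture is of the moment at which its call begins.
- robot.finish_job(): hands the job in; it is judged then, once.
The state is a dict: "clock": time; "joint_positions": joint angles; "joint_vel": joint speeds; "effort": joint torques, N m; "eef_pos": TCP position; "tcp_rot": TCP orientation; "ft_force": force on the tool from outside, world axes, zero at the start; "wrist_torque": the same for the moment, N m; "width": opening from 0.0 (shut) to 1.0 (fully open); "grasp_force": force on a finger pad.
Only numpy, scipy, OpenCV 4.12 (cv2) and the standard library are available. Lean on these libraries where they do the work, as an engineer would, in place of code of your own. Each camera call takes 0.05 s, during which the arm holds its last target. There are 200 camera calls.

TASK

Weigh the parcel: set it gently, the right way up, in the blue pan of the balance and let go, then stand counterweights from the bamboo tray upright in the steel pan until the beam floats level with the needle resting inside the green band and your hand off everything. Weights you do not need must stand on the bamboo tray, and nothing else on the desk may be disturbed.

Things in the scene. Friction and masses are not known exactly. Their poses are not given: they have to be found in the camera images.
- balance: white two-pan postal balance, fixed; housing 120 x 260 x 34 mm (x, y, z). Origin: centre of its underside; y runs along the beam, from the steel weight pan to the blue parcel pan. A dial plate, 66 mm wide in y, stands 10 to 28 mm behind the beam (-x) between the pans, top 163 mm above the desk, with an 11 mm green band between red ends; a black needle with orange tip moves over it
- beam (a joint): tilt of the beam in rad: 0 level, positive when the blue pan is high and the steel pan low; stops at -0.12 and 0.12; needle in the green band from -0.05 to 0.05. Empty it rests level. A light spring holds it: each 100 g of difference between the pans tilts it 0.072 rad, so beyond 167 g it lies on the stop and says only which side is heavier; damped, settles in about 1 s
- parcel_pan (a point): blue pan for the parcel, 160 (x) x 120 (y) mm outside; rim 4 mm thick, rising 5 mm above the floor. Point: centre of its floor's upper face, 110 mm from the pivot in y, 80 mm above the desk when level; x and y as the balance's. It stays horizontal and moves straight up or down (13 mm at the stops), wherever on it the load stands
- weight_pan (a point): bare steel pan for the weights, same size, shape and behaviour as the blue one, 110 mm from the pivot on the other side. Point: centre of its floor's upper face, 80 mm above the desk when level; x and y as the balance's
- parcel: cardboard parcel with a white paper band, 120 x 56 x 70 mm (x, y, z), of unknown weight between 150 and 600 g, lying loose on the desk. Origin: centre of its underside, z up
- tray: round bamboo tray fixed to the desk, 196 mm across, rim 16 mm high and 5 mm thick, inner floor 8 mm above the desk. Origin: centre of its underside, z up
- weight_400: counterweight of 400 g (exact): dark steel upright cylinder 36 mm in diameter and 36 mm high carrying a coaxial grip stem 24 mm in diameter and 32 mm tall, 68 mm tall in all; stands upright on the tray at the start. Origin: centre of its underside, z up
- weight_200: counterweight of 200 g (exact): pale aluminium upright cylinder 42 mm in diameter and 44 mm high carrying a coaxial grip stem 24 mm in diameter and 32 mm tall, 76 mm tall in all; stands upright on the tray at the start. Origin: centre of its underside, z up
- weight_100: counterweight of 100 g (exact): orange plastic upright cylinder 40 mm in diameter and 32 mm high carrying a coaxial grip stem 24 mm in diameter and 32 mm tall, 64 mm tall in all; stands upright on the tray at the start. Origin: centre of its underside, z up
- stapler: bystander: green stapler 135 x 36 x 55 mm, loose; origin at the centre of its underside, x along it
- bell: bystander: silver desk bell, 84 mm across, 58 mm high, loose; origin at the centre of its underside
- candy_jar: bystander: glass candy jar with red screw lid, 96 mm across, 124 mm high, loose; origin at the centre of its underside
Mind the look-alikes: they are no part of the job. Leave any yellow look-alike of the parcel alone. There is more than one size of the weight_100; the job needs the smaller.

How it is judged (in metres and radians):
On the way, in this order (a step that is already met when the one before it is completed fails the run):
1. the parcel lies in the blue pan, let go, and has pulled it down (x of parcel in the frame of parcel_pan between -0.06 and 0.06 m and y of parcel in the frame of parcel_pan between -0.05 and 0.05 m and z of parcel in the frame of parcel_pan between -0.004 and 0.006 m and angle between parcel's own z axis and vertical below 0.12 rad and contact force between the fingers and parcel below 0.05 N and value of joint beam below -0.08 rad), for 0.2 s.
2. the beam floats level against weights standing in the steel pan, hand off (x of parcel in the frame of parcel_pan between -0.06 and 0.06 m and y of parcel in the frame of parcel_pan between -0.05 and 0.05 m and z of parcel in the frame of parcel_pan between -0.004 and 0.006 m and angle between parcel's own z axis and vertical below 0.12 rad and value of joint beam between -0.05 and 0.05 rad and velocity of joint beam between -0.05 and 0.05 rad/s and contact force between the fingers and parcel below 0.05 N and contact force between the fingers and balance below 0.05 N and contact force between the fingers and weight_400 below 0.05 N and contact force between the fingers and weight_200 below 0.05 N and contact force between the fingers and weight_100 below 0.05 N and ((x of weight_400 in the frame of weight_pan between -0.075 and 0.075 m and y of weight_400 in the frame of weight_pan between -0.055 and 0.055 m and z of weight_400 in the frame of weight_pan between -0.004 and 0.006 m and angle between weight_400's own z axis and vertical below 0.12 rad) or (x of weight_200 in the frame of weight_pan between -0.075 and 0.075 m and y of weight_200 in the frame of weight_pan between -0.055 and 0.055 m and z of weight_200 in the frame of weight_pan between -0.004 and 0.006 m and angle between weight_200's own z axis and vertical below 0.12 rad) or (x of weight_100 in the frame of weight_pan between -0.075 and 0.075 m and y of weight_100 in the frame of weight_pan between -0.055 and 0.055 m and z of weight_100 in the frame of weight_pan between -0.004 and 0.006 m and angle between weight_100's own z axis and vertical below 0.12 rad))), for 0.4 s.
At the end, for the whole second after the job is handed in: Parcel upright in the blue pan, centre within 60 x 50 mm of its middle; beam still and within 0.05 rad of level (needle in the green band); at least one weight upright in the steel pan, the others upright on the bamboo tray within 85 mm of its centre; all at rest, hand off (all of step 2 and ((x of weight_400 in the frame of weight_pan between -0.075 and 0.075 m and y of weight_400 in the frame of weight_pan between -0.055 and 0.055 m and z of weight_400 in the frame of weight_pan between -0.004 and 0.006 m and angle between weight_400's own z axis and vertical below 0.12 rad) or (horizontal distance between weight_400 and tray below 0.085 m and z of weight_400 in the frame of tray between 0.004 and 0.014 m and angle between weight_400's own z axis and vertical below 0.12 rad)) and ((x of weight_200 in the frame of weight_pan between -0.075 and 0.075 m and y of weight_200 in the frame of weight_pan between -0.055 and 0.055 m and z of weight_200 in the frame of weight_pan between -0.004 and 0.006 m and angle between weight_200's own z axis and vertical below 0.12 rad) or (horizontal distance between weight_200 and tray below 0.085 m and z of weight_200 in the frame of tray between 0.004 and 0.014 m and angle between weight_200's own z axis and vertical below 0.12 rad)) and ((x of weight_100 in the frame of weight_pan between -0.075 and 0.075 m and y of weight_100 in the frame of weight_pan between -0.055 and 0.055 m and z of weight_100 in the frame of weight_pan between -0.004 and 0.006 m and angle between weight_100's own z axis and vertical below 0.12 rad) or (horizontal distance between weight_100 and tray below 0.085 m and z of weight_100 in the frame of tray between 0.004 and 0.014 m and angle between weight_100's own z axis and vertical below 0.12 rad)) and linear speed of each of parcel, weight_400, weight_200, weight_100 below 0.02 m/s); the robot touches nothing.
It fails at once if the stapler, bell or candy jar is pushed more than 30 mm from its place (distance of any of stapler, bell, candy_jar from where it was at the start of the episode above 0.03 m).
It fails at once if the balance is pressed or struck with more than 30 N (a heavy push or a drop) (contact force between balance and anything else above 30 N).
It also fails if it takes over 72 s, if anything falls off the work surface, if the arm or the gripper's body presses on something with over 40 N, if the wrist force passes 120 N, or if a joint passes its speed limit or range.

## Working session

There is one attempt and no reset: what is moved stays moved. The work goes in short steps, Python scripts to look and compute and a tool call to move; the robot and the scene stay as the last step left them, time stands still between calls to the robot, and variables do not carry over. Pictures are saved under pics/ and viewed, at most 10 in all, crops included, and the job is handed in when it is done.

Besides the shell and the picture viewer there is one more tool, called after "Request:" in YAML: its name, and indented under it one key for each argument. jog_arm: Moves the arm, as the interface text tells. Scaled input: -1 to 1 covers 10 cm each way for a shift and 60 degrees each way for a turn. Its arguments: {"type":"object","properties":{"moves":{"type":"array"}},"required":["moves"]}

```bash
mkdir -p pics
cat > h.py <<'E'
import numpy as np,cv2
from cell import robot
def grab(n,save=None):
    f=robot.grab_frame(n)
    if save: cv2.imwrite('pics/'+save,f['frame']); np.savez('pics/'+save+'.npz',**{k:f[k] for k in('frame','z_map','intrinsics','k1','cam_to_world')})
    return f
def slopes(f,uv):
    K=np.array(f['intrinsics']);k1=float(f['k1'])
    return cv2.undistortPoints(np.array(uv,float).reshape(-1,1,2),K,np.array([k1,0,0,0,0.])).reshape(-1,2)
def rays(f,uv):
    s=slopes(f,uv);T=np.array(f['cam_to_world'])
    d=np.c_[s[:,0],-s[:,1],-np.ones(len(s))]
    return T[:3,3],d@T[:3,:3].T
def plane(f,uv,z):
    o,d=rays(f,uv);return o+d*((z-o[2])/d[:,2])[:,None]
def cloud(f):
    v,u=np.mgrid[0:480,0:640];o,d=rays(f,np.c_[u.ravel(),v.ravel()])
    P=o+d*f['z_map'].ravel()[:,None];P[f['z_map'].ravel()==0]=np.nan
    return P.reshape(480,640,3)
E
python3 - <<'E'
from h import *
a=grab('scene','s0.png');b=grab('top','t0.png')
cv2.imwrite('pics/both.png',np.vstack([cv2.resize(x['frame'],(400,300)) for x in(a,b)]))
print(robot.grasp_offset,robot.sense()['eef_pos'],robot.sense()['tcp_rot'])
for f in(a,b):print(np.array(f['cam_to_world']).round(2),f['k1'],f['intrinsics'])
E
```

```text
18.700000000000003 [ 264.21712364 -565.71423801  200.08449578] [[ 9.06097798e-01  4.23067978e-01 -5.15686737e-04]
 [ 4.23068205e-01 -9.06096154e-01  1.74731457e-03]
 [ 2.71971073e-04 -1.80140855e-03 -9.99998340e-01]]
[[-6.20000e-01 -4.80000e-01  6.20000e-01  1.16209e+03]
 [ 7.80000e-01 -3.60000e-01  5.10000e-01  5.80680e+02]
 [-2.00000e-02  8.00000e-01  6.00000e-01  6.90010e+02]
 [ 0.00000e+00  0.00000e+00  0.00000e+00  1.00000e+00]] -0.09995196340870492 [[471.11094142   0.         318.07868431]
 [  0.         471.11094142 236.54632849]
 [  0.           0.           1.        ]]
[[ 2.00000e-02  1.00000e+00 -5.00000e-02  4.59950e+02]
 [-1.00000e+00  2.00000e-02  0.00000e+00  6.77200e+01]
 [ 1.00000e-02  5.00000e-02  1.00000e+00  1.24107e+03]
 [ 0.00000e+00  0.00000e+00  0.00000e+00  1.00000e+00]] -0.10212648164927075 [[471.77929899   0.         324.3331002 ]
 [  0.         471.77929899 241.6646777 ]
 [  0.           0.           1.        ]]
```

View pics/t0.png

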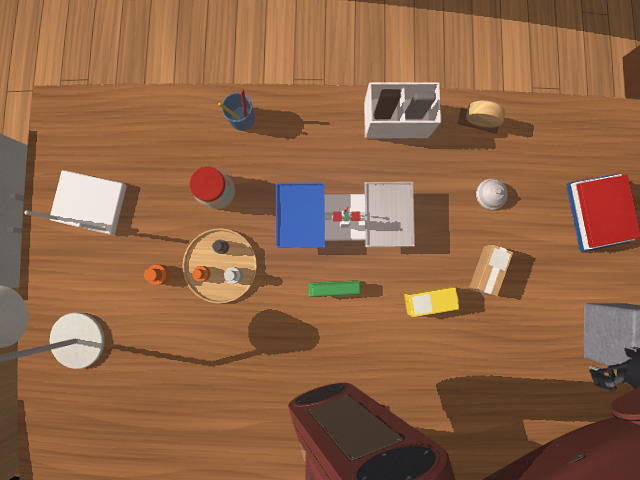

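View pics/s0.png

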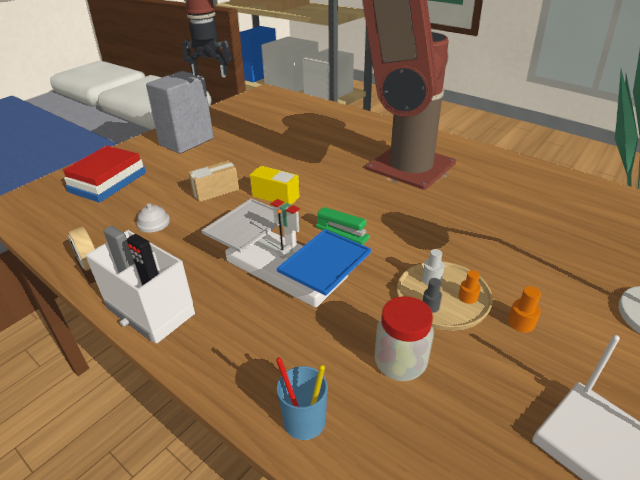

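The top view shows the blue pan at (300,215), the steel pan at (390,214) and the tray at (220,266). On the tray are the dark weight (220,246), orange (200,273) and pale (232,275). Candidates:
- **Orange weights:** (200,273) is on the tray and smaller, while (156,274) is off the tray and larger. The tray one fits the description.
- **Parcels:** (492,270) is cardboard with a white band, while (432,302) is the yellow look-alike. The cardboard one fits.

Next I'll measure both and confirm in a crop.

```bash
cat > m.py <<'E'
from h import *
F={n:dict(np.load(f'pics/{p}0.png.npz')) for n,p in(('top','t'),('scene','s'))}
C={n:cloud(f) for n,f in F.items()}
def blob(n,box,zlo,zhi,hsv=None):
    P=C[n];m=np.zeros((480,640),bool);u0,u1,v0,v1=box;m[v0:v1,u0:u1]=1
    m&=(P[...,2]>zlo)&(P[...,2]<zhi)
    if hsv: m&=cv2.inRange(cv2.cvtColor(F[n]['frame'],cv2.COLOR_BGR2HSV),hsv[0],hsv[1])>0
    return P[m]
def rect(Q):
    r=cv2.minAreaRect(Q[:,:2].astype(np.float32));return np.round(r[0],1),np.round(r[1],1),round(r[2],1)
def rep(name,Q):
    if len(Q)<4: print(name,len(Q));return
    print(name,len(Q),'zmed %.1f'%np.median(Q[:,2]),'med',np.median(Q[:,:2],0).round(1),*rect(Q))
T='top';S='scene'
rep('parcel',blob(T,(465,520,240,305),60,85)); rep('parcel S',blob(S,(185,245,155,205),62,85))
rep('yellow',blob(T,(400,465,285,320),50,95))
rep('blue',blob(T,(270,330,175,255),60,110,((100,100,60),(125,255,255))));rep('blue S',blob(S,(270,380,225,300),60,110,((100,100,60),(125,255,255))))
rep('steel',blob(T,(367,420,175,255),60,110));rep('steel S',blob(S,(195,290,195,252),70,92))
rep('tray',blob(T,(175,265,222,310),11,22))
for n,b,bs in(('dark',(208,230,232,254),(420,445,270,315)),('orange',(188,211,262,285),(455,485,265,305)),('pale',(223,245,262,288),(420,447,245,290)),('bigor',(140,175,260,290),(505,545,285,335))):
    rep(n+' stemtop T',blob(T,b,57,100));rep(n+' all T',blob(T,b,25,100));Q=blob(S,bs,25,110);print(' S zmax %.1f'%np.percentile(Q[:,2],98));rep('  S top',Q[Q[:,2]>np.percentile(Q[:,2],98)-3])
rep('dial',blob(T,(325,370,195,235),120,200))
rep('stapler',blob(T,(300,370,275,303),20,80));rep('bell',blob(T,(470,515,175,215),15,80));rep('jar',blob(T,(185,240,160,215),90,140))
c=lambda f,x,w,h:cv2.resize(f[x[2]:x[3],x[0]:x[1]],(w,h),interpolation=cv2.INTER_CUBIC)
cv2.imwrite('pics/crop.png',np.vstack([c(F[S]['frame'],(380,560,230,340),600,366),c(F[T]['frame'],(390,540,235,325),390,234) if 0 else cv2.copyMakeBorder(c(F[T]['frame'],(390,540,235,325),390,234),0,0,0,210,0)]))
E
python3 m.py
```

```text
parcel 1083 zmed 72.1 med [ 460.5 -366.6] [ 460.1 -368.1] [ 58.9 122.2] 68.5
parcel S 500 zmed 69.0 med [ 466.9 -360.9] [ 495.8 -273.2] [260.4 120.2] 70.5
yellow 1146 zmed 71.6 med [ 379.4 -209.9] [ 378.8 -212.3] [ 57.4 123.7] 9.8
blue 3120 zmed 81.8 med [588.5 124.3] [588.3 123.4] [159.3 118.9] 1.6
blue S 3287 zmed 80.1 med [594.6 127.5] [588.8 125.7] [162.7 122.8] 2.0
steel 2991 zmed 82.0 med [594.8 -98.3] [596.1 -97.8] [161.7 115.2] 1.6
steel S 2367 zmed 80.1 med [604.5 -95.3] [595.2 -68.2] [164.5 176.3] 1.0
tray 1216 zmed 13.3 med [466.5 337.1] [459.7 335.3] [191.5 193.7] 46.4
dark stemtop T 88 zmed 76.1 med [508.1 328.9] [508.7 329.9] [22.4 23. ] 1.6
dark all T 182 zmed 53.8 med [507.5 325.2] [509.1 327.8] [35.3 30.7] 4.0
 S zmax 76.4
  S top 82 zmed 75.3 med [510.1 332. ] [509.3 331.9] [25.3 23. ] 26.6
orange stemtop T 86 zmed 72.6 med [437.2 376.9] [438.  377.6] [22.4 23.2] 30.7
orange all T 214 zmed 43.7 med [439.3 372.7] [437.8 376.4] [36.5 39.4] 84.8
 S zmax 72.6
  S top 74 zmed 71.1 med [439.6 380.6] [440.2 381. ] [21.6 23. ] 54.6
pale stemtop T 95 zmed 85.2 med [436.5 292.1] [438.2 294.4] [31.6 28.3] 79.7
pale all T 242 zmed 55.0 med [436.5 289.1] [436.1 293.7] [40.5 41. ] 0.0
 S zmax 84.4
  S top 76 zmed 83.6 med [437.4 296.3] [437.  295.5] [24.4 20.4] 27.2
bigor stemtop T 165 zmed 84.2 med [432.1 488.4] [432.3 492. ] [30.  29.7] 49.8
bigor all T 381 zmed 46.4 med [432.3 483.7] [432.4 487.5] [52.2 44.4] 5.8
 S zmax 85.0
  S top 161 zmed 83.8 med [434.2 494.5] [434.9 494.3] [30.7 30. ] 56.4
dial 294 zmed 163.6 med [577.7  14. ] [582.9  13.8] [37.9 64.8] 1.2
stapler 625 zmed 53.6 med [406.8  32.7] [406.8  31.2] [ 32.1 124.5] 4.0
bell 680 zmed 38.3 med [ 659.7 -374. ] [ 662.1 -380.1] [81.8 74.7] 39.3
jar 1092 zmed 124.4 med [652.6 344.2] [654.4 346.3] [84.4 87.9] 2.8
```

View pics/crop.png

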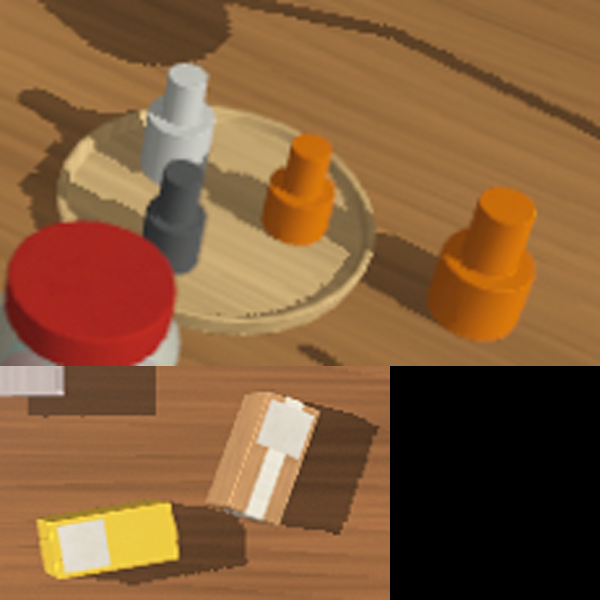

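The crop confirms the small orange weight on the tray (stem top 72 mm) against the larger one off it (84 mm), and the banded cardboard parcel against the yellow one. The heights agree with the text. I'm moving to the parcel at (461,-366), long axis at -21.5°, going +y first to keep away from the grey box.

Request:
jog_arm:
  moves:
    - {"linear": [0, -0.5, -0.3], "twist": [0, 0, 0], "fingers": 0}
    - {"linear": [0, -0.98, -0.3], "twist": [0, 0, 0], "fingers": 0}
    - {"linear": [0, -0.98, -0.3], "twist": [0, 0, 0], "fingers": 0}

```text
clock: 0.4
eef_pos: [221.4, -472.8, 229.8]
tcp_rot: [[0.906, 0.423, -0.002], [0.423, -0.906, 0.004], [0.001, -0.005, -1.0]]
ft_force: [0.3, -0.7, -0.5]
width: 1.0
grasp_force: 0.0
```

Request:
jog_arm:
  moves:
    - {"linear": [0.5, 0, 0], "twist": [0, 0, 0], "fingers": 0}
    - {"linear": [1, 0, 0], "twist": [0, 0, 0], "fingers": 0}
    - {"linear": [1, 0, 0], "twist": [0, 0, 0], "fingers": 0}

```text
clock: 0.7
eef_pos: [317.9, -432.8, 231.1]
tcp_rot: [[0.904, 0.428, 0.002], [0.428, -0.904, 0.001], [0.002, 0.0, -1.0]]
ft_force: [-0.9, -0.8, -0.2]
width: 1.002
grasp_force: 0.0
```

Request:
jog_arm:
  moves:
    - {"linear": [0.5, 0, 0], "twist": [0, 0, 0.14], "fingers": 0}
    - {"linear": [1, 0, 0], "twist": [0, 0, 0.28], "fingers": 0}
    - {"linear": [1, 0, 0], "twist": [0, 0, 0.42], "fingers": 0}
    - {"linear": [1, 0, 0], "twist": [0, 0, 0.56], "fingers": 0}
    - {"linear": [1, 0, 0], "twist": [0, 0, 0.7], "fingers": 0}
    - {"linear": [1, 0, 0], "twist": [0, 0, 0.775], "fingers": 0}
    - {"linear": [1, 0, 0], "twist": [0, 0, 0.775], "fingers": 0}
    - {"linear": [1, 0, 0], "twist": [0, 0, 0.775], "fingers": 0}

```text
clock: 1.5
eef_pos: [404.0, -393.2, 230.8]
tcp_rot: [[0.931, -0.364, -0.0], [-0.364, -0.931, 0.0], [-0.0, -0.0, -1.0]]
ft_force: [-0.0, 0.9, 0.3]
width: 0.999
grasp_force: 0.0
```

```bash
cat > go.py <<'E'
import sys
from h import *
s=robot.sense();R=np.array(s['tcp_rot']);p=np.array(s['eef_pos'])
print('t %.1f'%s['clock'],'p',p.round(1),'yang %.1f'%np.degrees(np.arctan2(R[1,1],R[0,1])),'zax',R[:,2].round(4),'q',np.round(s['joint_positions'],1),'F',np.round(s['ft_force'],2),'w %.3f'%s['width'],'g %.1f'%s['grasp_force'])
for a in sys.argv[1:]:
    t=np.array(eval(a),float);print(a,'->tool/100',(R.T@(t-p)/100).round(3))
E
python3 go.py "[461,-366,140]" "[461,-366,28]"
python3 - <<'E'
from h import *
f=grab('wrist','w1.png')
E
```

```text
t 1.5 p [ 404.  -393.2  230.8] yang -111.3 zax [-3.e-04  2.e-04 -1.e+00] q [-52.2   3.2  94.7  -0.   82.1  59.1] F [-0.01  0.88  0.3 ] w 0.999 g 0.0
[461,-366,140] ->tool/100 [ 0.432 -0.461  0.908]
[461,-366,28] ->tool/100 [ 0.433 -0.461  2.028]
```

Request:
jog_arm:
  moves:
    - {"linear": [0.43, -0.46, 0.3], "twist": [0, 0, 0], "fingers": 0}
    - {"linear": [0.43, -0.46, 0.7], "twist": [0, 0, 0], "fingers": 0}
    - {"linear": [0.43, -0.46, 0.7], "twist": [0, 0, 0], "fingers": 0}
    - {"linear": [0.43, -0.46, 0.7], "twist": [0, 0, 0], "fingers": 0}

```text
clock: 1.95
eef_pos: [460.2, -365.1, 160.0]
tcp_rot: [[0.931, -0.364, -0.003], [-0.364, -0.931, 0.002], [-0.003, -0.001, -1.0]]
ft_force: [-0.4, 0.3, 1.3]
width: 0.998
grasp_force: 0.0
```

```bash
python3 - <<'E'
from h import *
f=grab('wrist','w2.png');P=cloud(f)
m=(P[...,2]>60)&(P[...,2]<85)&(abs(P[...,0]-461)<85)&(abs(P[...,1]+366)<85)
Q=P[m];r=cv2.minAreaRect(Q[:,:2].astype(np.float32));print(len(Q),np.median(Q,0),r)
E
python3 go.py "[461,-366,30]"
```

```text
9380 [ 465.76417369 -369.4769043    71.42946342] ((458.92340087890625, -367.6672668457031), (56.09587478637695, 120.96126556396484), 70.06217193603516)
t 2.0 p [ 460.8 -366.4  162. ] yang -111.4 zax [-1.e-04 -6.e-04 -1.e+00] q [-46.1   9.4  95.4  -0.   75.1  65.3] F [0.35 0.38 1.15] w 0.999 g 0.0
[461,-366,30] ->tool/100 [-0.    -0.005  1.32 ]
```

View pics/w2.png

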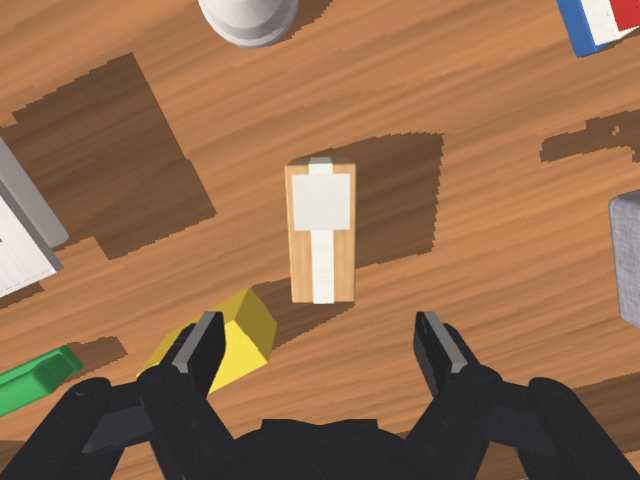

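The wrist view shows the parcel at (321,233), centred between the fingers, and it matches the measurement within about 2 mm. Descending and gripping.

Request:
jog_arm:
  moves:
    - {"linear": [-0.01, 0.01, 0.4], "twist": [0, 0, -0.02], "fingers": 0}
    - {"linear": [-0.01, 0.01, 0.8], "twist": [0, 0, -0.02], "fingers": 0}
    - {"linear": [-0.01, 0.01, 0.8], "twist": [0, 0, -0.02], "fingers": 0}

```text
clock: 2.3
eef_pos: [456.8, -365.0, 77.9]
tcp_rot: [[0.938, -0.347, -0.005], [-0.347, -0.938, 0.005], [-0.006, -0.003, -1.0]]
ft_force: [-0.7, 1.5, -0.3]
width: 1.002
grasp_force: 0.0
```

Request:
jog_arm:
  moves:
    - {"linear": [0, 0, 0.3], "twist": [0, 0, 0], "fingers": 0}
    - {"linear": [0, 0, 0.5], "twist": [0, 0, 0], "fingers": 0}
    - {"linear": [0, 0, 0.52], "twist": [0, 0, 0], "fingers": 0}
    - {"linear": [0, 0, 0.52], "twist": [0, 0, 0], "fingers": 255}
    - {"linear": [0, 0, 0.52], "twist": [0, 0, 0], "fingers": 255}
    - {"linear": [0, 0, 0.52], "twist": [0, 0, 0], "fingers": 255}
    - {"linear": [0, 0, 0.52], "twist": [0, 0, 0], "fingers": 255}
    - {"linear": [0, 0, 0.52], "twist": [0, 0, 0], "fingers": 255}

```text
clock: 3.1
eef_pos: [461.3, -367.9, 32.6]
tcp_rot: [[0.938, -0.346, 0.003], [-0.346, -0.938, -0.003], [0.004, 0.002, -1.0]]
ft_force: [-2.1, 1.6, 7.3]
width: 0.626
grasp_force: 61.3
```

```bash
python3 go.py "[461,-366,30]"
```

```text
t 3.1 p [ 461.3 -367.9   32.6] yang -110.3 zax [ 0.003  -0.0032 -1.    ] q [-46.2  17.8 100.5  -0.   61.4  64. ] F [-2.07  1.55  7.33] w 0.626 g 61.3
[461,-366,30] ->tool/100 [-0.009 -0.017  0.026]
```

Request:
jog_arm:
  moves:
    - {"linear": [0, 0, -0.2], "twist": [0, 0, 0], "fingers": 255}
    - {"linear": [0, 0, -0.5], "twist": [0, 0, 0], "fingers": 255}
    - {"linear": [0, 0, -0.8], "twist": [0, 0, 0], "fingers": 255}
    - {"linear": [0, 0, -1], "twist": [0, 0, 0], "fingers": 255}

```text
clock: 3.5
eef_pos: [460.4, -367.1, 132.4]
tcp_rot: [[0.938, -0.346, 0.002], [-0.346, -0.938, -0.002], [0.003, 0.001, -1.0]]
ft_force: [0.4, -0.3, -4.5]
width: 0.622
grasp_force: 64.3
```

Request:
jog_arm:
  moves:
    - {"linear": [0, 0, -0.4], "twist": [0, 0, 0], "fingers": 255}
    - {"linear": [0, 0, -0.8], "twist": [0, 0, 0], "fingers": 255}
    - {"linear": [0, 0, -1], "twist": [0, 0, 0], "fingers": 255}
    - {"linear": [0, 0, -1], "twist": [0, 0, 0], "fingers": 255}
    - {"linear": [0, 0, -1], "twist": [0, 0, 0], "fingers": 255}
    - {"linear": [0, 0, -1], "twist": [0, 0, 0], "fingers": 255}
    - {"linear": [0, 0, -1], "twist": [0, 0, 0], "fingers": 255}

```text
clock: 4.2
eef_pos: [458.8, -365.4, 226.6]
tcp_rot: [[0.938, -0.347, -0.003], [-0.346, -0.938, 0.003], [-0.004, -0.002, -1.0]]
ft_force: [0.4, 0.2, -5.6]
width: 0.622
grasp_force: 64.8
```

```bash
python3 go.py "[589.5,125.5,240]"
```

```text
t 4.2 p [ 458.8 -365.4  226.6] yang -110.3 zax [-0.0029  0.003  -1.    ] q [-46.2   6.7  91.4  -0.   82.1  64. ] F [ 0.44  0.19 -5.58] w 0.622 g 64.8
[589.5,125.5,240] ->tool/100 [-0.475 -5.058 -0.123]
```

Request:
jog_arm:
  moves:
    - {"linear": [0, -0.3, -0.1], "twist": [0, 0, 0], "fingers": 255}
    - {"linear": [-0.1, -0.7, -0.12], "twist": [0, 0, 0], "fingers": 255}
    - {"linear": [-0.1, -1, -0.12], "twist": [0, 0, 0], "fingers": 255}

```text
clock: 4.5
eef_pos: [484.4, -267.1, 240.0]
tcp_rot: [[0.938, -0.347, -0.002], [-0.347, -0.938, 0.002], [-0.002, -0.001, -1.0]]
ft_force: [0.5, -0.7, -5.4]
width: 0.621
grasp_force: 65.1
```

Request:
jog_arm:
  moves:
    - {"linear": [0, -0.4, 0], "twist": [0, 0, 0], "fingers": 255}
    - {"linear": [-0.1, -0.8, 0], "twist": [0, 0, 0], "fingers": 255}
    - {"linear": [-0.1, -1, 0], "twist": [0, 0, 0], "fingers": 255}

```text
clock: 4.8
eef_pos: [509.6, -168.3, 239.5]
tcp_rot: [[0.939, -0.345, -0.003], [-0.345, -0.939, 0.003], [-0.003, -0.002, -1.0]]
ft_force: [0.7, -0.2, -5.0]
width: 0.622
grasp_force: 65.2
```

Request:
jog_arm:
  moves:
    - {"linear": [0, -0.4, 0], "twist": [0, 0, 0], "fingers": 255}
    - {"linear": [-0.1, -0.8, 0], "twist": [0, 0, 0], "fingers": 255}
    - {"linear": [-0.1, -1, 0], "twist": [0, 0, 0], "fingers": 255}

```text
clock: 5.1
eef_pos: [534.7, -71.1, 239.6]
tcp_rot: [[0.939, -0.344, -0.003], [-0.344, -0.939, 0.002], [-0.003, -0.001, -1.0]]
ft_force: [-0.0, -0.5, -5.9]
width: 0.621
grasp_force: 65.3
```

Request:
jog_arm:
  moves:
    - {"linear": [0, -0.4, 0], "twist": [0, 0, 0], "fingers": 255}
    - {"linear": [-0.1, -0.8, 0], "twist": [0, 0, 0], "fingers": 255}
    - {"linear": [-0.1, -1, 0], "twist": [0, 0, 0], "fingers": 255}

```text
clock: 5.4
eef_pos: [559.9, 26.1, 239.5]
tcp_rot: [[0.939, -0.344, -0.003], [-0.344, -0.939, 0.002], [-0.003, -0.001, -1.0]]
ft_force: [0.2, 0.5, -4.9]
width: 0.618
grasp_force: 65.5
```

Request:
jog_arm:
  moves:
    - {"linear": [0, -0.3, 0], "twist": [0, 0, -0.13], "fingers": 255}
    - {"linear": [-0.08, -0.7, 0], "twist": [0, 0, -0.25], "fingers": 255}
    - {"linear": [-0.08, -1, 0], "twist": [0, 0, -0.367], "fingers": 255}
    - {"linear": [-0.08, -1, 0], "twist": [0, 0, -0.367], "fingers": 255}
    - {"linear": [-0.08, -1, 0], "twist": [0, 0, -0.367], "fingers": 255}
    - {"linear": [-0.08, -1, 0], "twist": [0, 0, -0.367], "fingers": 255}
    - {"linear": [-0.08, -1, 0], "twist": [0, 0, -0.367], "fingers": 255}
    - {"linear": [-0.08, -1, 0], "twist": [0, 0, -0.367], "fingers": 255}

```text
clock: 6.2
eef_pos: [587.8, 118.3, 241.0]
tcp_rot: [[1.0, 0.029, -0.0], [0.029, -1.0, -0.0], [-0.0, 0.0, -1.0]]
ft_force: [0.7, -0.1, -4.7]
width: 0.621
grasp_force: 65.5
```

```bash
python3 go.py "[589.5,125.5,150]" "[589.5,125.5,104]"
```

```text
t 6.2 p [587.8 118.3 241. ] yang -88.4 zax [-2.e-04 -1.e-04 -1.e+00] q [ 3.8  7.8 88.6 -0.  83.5 92.2] F [ 0.67 -0.15 -4.67] w 0.621 g 65.5
[589.5,125.5,150] ->tool/100 [ 0.019 -0.072  0.91 ]
[589.5,125.5,104] ->tool/100 [ 0.019 -0.072  1.37 ]
```

Request:
jog_arm:
  moves:
    - {"linear": [0.02, -0.07, 0.3], "twist": [0, 0, 0], "fingers": 255}
    - {"linear": [0.02, -0.07, 0.7], "twist": [0, 0, 0], "fingers": 255}
    - {"linear": [0.02, -0.07, 1], "twist": [0, 0, 0], "fingers": 255}
    - {"linear": [0.02, -0.07, 1], "twist": [0, 0, 0], "fingers": 255}
    - {"linear": [0.02, -0.07, 1], "twist": [0, 0, 0], "fingers": 255}
    - {"linear": [0.02, -0.07, 1], "twist": [0, 0, 0], "fingers": 255}

```text
clock: 6.8
eef_pos: [591.7, 126.2, 144.0]
tcp_rot: [[1.0, 0.03, 0.004], [0.03, -1.0, 0.0], [0.004, -0.0, -1.0]]
ft_force: [-0.4, -0.9, -3.7]
width: 0.618
grasp_force: 65.6
```

Request:
jog_arm:
  moves:
    - {"linear": [0, 0, 0.05], "twist": [0, 0, 0], "fingers": 255}
    - {"linear": [0, 0, 0.1], "twist": [0, 0, 0], "fingers": 255}
    - {"linear": [0, 0, 0.15], "twist": [0, 0, 0], "fingers": 255}
    - {"linear": [0, 0, 0.2], "twist": [0, 0, 0], "fingers": 255}
    - {"linear": [0, 0, 0.24], "twist": [0, 0, 0], "fingers": 255}
    - {"linear": [0, 0, 0.24], "twist": [0, 0, 0], "fingers": 255}
    - {"linear": [0, 0, 0.24], "twist": [0, 0, 0], "fingers": 255}

```text
clock: 7.5
eef_pos: [589.6, 126.3, 116.9]
tcp_rot: [[1.0, 0.031, -0.0], [0.031, -1.0, -0.0], [-0.0, 0.0, -1.0]]
ft_force: [-0.5, -0.4, -4.9]
width: 0.621
grasp_force: 65.6
```

```bash
python3 go.py "[589.5,125.5,104]"
```

```text
t 7.5 p [589.6 126.3 116.9] yang -88.3 zax [-5.e-04 -0.e+00 -1.e+00] q [ 4.6 13.8 95.4 -0.  70.8 92.9] F [-0.51 -0.38 -4.95] w 0.621 g 65.6
[589.5,125.5,104] ->tool/100 [-0.001  0.008  0.129]
```

Request:
jog_arm:
  moves:
    - {"linear": [0, 0, 0.03], "twist": [0, 0, 0], "fingers": 255}
    - {"linear": [0, 0, 0.06], "twist": [0, 0, 0], "fingers": 255}
    - {"linear": [0, 0, 0.08], "twist": [0, 0, 0], "fingers": 255}
    - {"linear": [0, 0, 0.1], "twist": [0, 0, 0], "fingers": 255}
    - {"linear": [0, 0, 0.12], "twist": [0, 0, 0], "fingers": 255}
    - {"linear": [0, 0, 0.13], "twist": [0, 0, 0], "fingers": 255}
    - {"linear": [0, 0, 0.14], "twist": [0, 0, 0], "fingers": 255}
    - {"linear": [0, 0, 0.14], "twist": [0, 0, 0], "fingers": 255}

```text
clock: 8.3
eef_pos: [589.6, 126.3, 103.0]
tcp_rot: [[1.0, 0.031, -0.0], [0.031, -1.0, -0.0], [-0.0, 0.0, -1.0]]
ft_force: [0.7, 0.5, -4.2]
width: 0.619
grasp_force: 65.8
```

```bash
python3 go.py
python3 - <<'E'
from h import *
f=grab('top');P=cloud(f);h=cv2.cvtColor(f['frame'],cv2.COLOR_BGR2HSV)
m=(cv2.inRange(h,(100,100,60),(125,255,255))>0);m[:, :270]=0;m[:,330:]=0;m[:175]=0;m[255:]=0
print('blue z',np.median(P[m][:,2]));print('steel z',np.median(P[185:245,385:410,2]))
E
```

```text
t 8.3 p [589.6 126.3 103. ] yang -88.3 zax [-2.e-04 -1.e-04 -1.e+00] q [ 4.6 14.6 96.  -0.  69.3 92.9] F [ 0.67  0.46 -4.17] w 0.619 g 65.8
blue z nan
steel z nan
```

```bash
cat > beam.py <<'E'
from h import *
f=grab('top');P=cloud(f);h=cv2.cvtColor(f['frame'],cv2.COLOR_BGR2HSV)
m=(cv2.inRange(h,(100,100,60),(125,255,255))>0);m[:, :270]=0;m[:,330:]=0;m[:175]=0;m[255:]=0
s=P[185:245,372:410,2]
print('blue z',np.nanmedian(P[m][:,2]),m.sum(),'steel z',np.nanmedian(s),np.isfinite(s).mean())
E
python3 beam.py
```

```text
blue z 72.16775997054503 649 steel z 91.6170000632543 0.9973684210526316
```

Request:
jog_arm:
  moves:
    - {"linear": [0, 0, 0.01], "twist": [0, 0, 0], "fingers": 255}
    - {"linear": [0, 0, 0.015], "twist": [0, 0, 0], "fingers": 255}
    - {"linear": [0, 0, 0.015], "twist": [0, 0, 0], "fingers": 60}
    - {"linear": [0, 0, 0.015], "twist": [0, 0, 0], "fingers": 20}
    - {"linear": [0, 0, 0.015], "twist": [0, 0, 0], "fingers": 20}
    - {"linear": [0, 0, 0.015], "twist": [0, 0, 0], "fingers": 20}
    - {"linear": [0, 0, 0.015], "twist": [0, 0, 0], "fingers": 20}

```text
clock: 9.1
eef_pos: [589.9, 126.3, 101.9]
tcp_rot: [[1.0, 0.03, 0.0], [0.03, -1.0, 0.0], [0.0, -0.0, -1.0]]
ft_force: [0.8, 0.8, -0.1]
width: 0.921
grasp_force: 0.0
```

```bash
python3 go.py; python3 beam.py
```

```text
t 9.1 p [589.9 126.3 101.9] yang -88.3 zax [ 5.e-04  0.e+00 -1.e+00] q [ 4.6 14.7 96.1 -0.  69.2 92.9] F [ 0.78  0.8  -0.13] w 0.921 g 0.0
blue z 68.551977465753 651 steel z 95.04331574800085 0.9951754385964913
```

The parcel is resting in the pan, which is down, and it is released. Next is the 400 g weight.

Request:
jog_arm:
  moves:
    - {"linear": [0, 0, -0.3], "twist": [0, 0, 0], "fingers": 20}
    - {"linear": [0, 0, -0.7], "twist": [0, 0, 0], "fingers": 20}
    - {"linear": [0, 0, -1], "twist": [0, 0, 0], "fingers": 20}

```text
clock: 9.45
eef_pos: [590.1, 126.3, 203.8]
tcp_rot: [[1.0, 0.03, 0.001], [0.03, -1.0, 0.0], [0.001, -0.0, -1.0]]
ft_force: [0.7, 1.0, 0.8]
width: 0.923
grasp_force: 0.0
```

Request:
jog_arm:
  moves:
    - {"linear": [0, -0.4, -0.2], "twist": [0, 0, 0], "fingers": 60}
    - {"linear": [-0.3, -0.8, -0.2], "twist": [0, 0, 0], "fingers": 60}
    - {"linear": [-0.4, -1, -0.2], "twist": [0, 0, 0], "fingers": 60}

```text
clock: 9.75
eef_pos: [545.4, 227.7, 222.9]
tcp_rot: [[0.999, 0.032, 0.001], [0.032, -0.999, 0.002], [0.001, -0.002, -1.0]]
ft_force: [0.5, -1.3, -0.2]
width: 0.765
grasp_force: 0.0
```

Request:
jog_arm:
  moves:
    - {"linear": [-0.2, -0.5, 0], "twist": [0, 0, 0], "fingers": 60}
    - {"linear": [-0.35, -1, 0], "twist": [0, 0, 0], "fingers": 60}
    - {"linear": [-0.35, -1, 0.4], "twist": [0, 0, 0], "fingers": 60}
    - {"linear": [-0.35, -1, 0.6], "twist": [0, 0, 0], "fingers": 60}
    - {"linear": [-0.35, -1, 0.6], "twist": [0, 0, 0], "fingers": 60}
    - {"linear": [-0.35, -1, 0.6], "twist": [0, 0, 0], "fingers": 60}

```text
clock: 10.35
eef_pos: [508.7, 323.8, 161.9]
tcp_rot: [[1.0, 0.03, -0.0], [0.03, -1.0, -0.0], [-0.0, 0.0, -1.0]]
ft_force: [0.6, 0.0, 0.6]
width: 0.765
grasp_force: 0.0
```

```bash
python3 - <<'E'
from h import *
f=grab('wrist','w3.png');P=cloud(f)
for n,(x,y,z) in dict(dark=(509,330.5,76),orange=(439,378.5,72),pale=(437,294,84)).items():
    Q=P[(abs(P[...,2]-z)<5)&(np.hypot(P[...,0]-x,P[...,1]-y)<25)]
    print(n,len(Q),Q.mean(0).round(1) if len(Q) else '',((Q.max(0)+Q.min(0))/2).round(1) if len(Q) else '',np.ptp(Q,axis=0).round(1) if len(Q) else '')
E
python3 go.py "[509,330.5,50]"
```

```text
dark 661 [508.1 330.9  76.9] [507.5 331.1  75.1] [23.1 23.1  8.1]
orange 434 [438.7 377.1  72.5] [437.2 378.6  70.9] [24.1 20.9  7.7]
pale 602 [436.3 295.1  84.7] [435. 295.  83.] [24.  23.5  7.9]
t 10.4 p [509.6 324.  163. ] yang -88.3 zax [ 1.7e-03  8.0e-04 -1.0e+00] q [ 25.   11.3  93.1  -0.   75.4 113.3] F [0.34 0.13 0.72] w 0.764 g 0.0
[509,330.5,50] ->tool/100 [-0.006 -0.064  1.13 ]
```

View pics/w3.png

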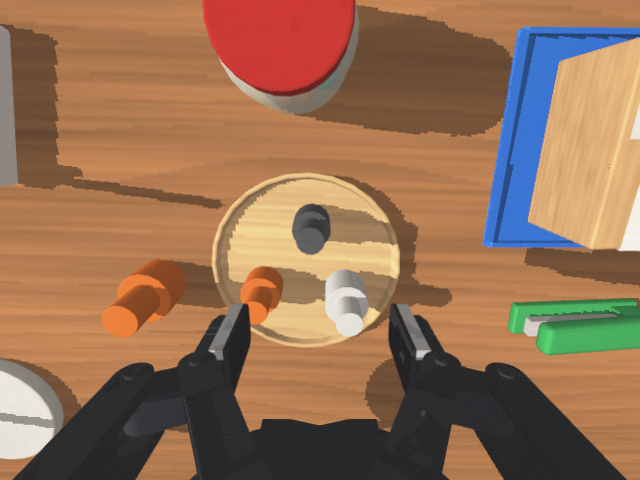

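The wrist view shows the dark stem at (311,238), orange (261,300) and pale (347,315), all upright. Their positions agree with the first measurement. Gripping the dark stem now.

Request:
jog_arm:
  moves:
    - {"linear": [-0.01, -0.07, 0.3], "twist": [0, 0, 0], "fingers": 60}
    - {"linear": [-0.01, -0.07, 0.6], "twist": [0, 0, 0], "fingers": 60}
    - {"linear": [-0.01, -0.07, 0.6], "twist": [0, 0, 0], "fingers": 60}
    - {"linear": [-0.01, -0.07, 0.6], "twist": [0, 0, 0], "fingers": 60}

```text
clock: 10.8
eef_pos: [508.3, 330.8, 103.1]
tcp_rot: [[1.0, 0.03, 0.001], [0.03, -1.0, 0.0], [0.001, -0.0, -1.0]]
ft_force: [0.4, -0.2, 0.5]
width: 0.764
grasp_force: 0.0
```

Request:
jog_arm:
  moves:
    - {"linear": [0, 0, 0.25], "twist": [0, 0, 0], "fingers": 60}
    - {"linear": [0, 0, 0.5], "twist": [0, 0, 0], "fingers": 60}
    - {"linear": [0, 0, 0.53], "twist": [0, 0, 0], "fingers": 60}
    - {"linear": [0, 0, 0.53], "twist": [0, 0, 0], "fingers": 60}
    - {"linear": [0, 0, 0.53], "twist": [0, 0, 0], "fingers": 255}
    - {"linear": [0, 0, 0.53], "twist": [0, 0, 0], "fingers": 255}
    - {"linear": [0, 0, 0.53], "twist": [0, 0, 0], "fingers": 255}
    - {"linear": [0, 0, 0.53], "twist": [0, 0, 0], "fingers": 255}
    - {"linear": [0, 0, 0.53], "twist": [0, 0, 0], "fingers": 255}

```text
clock: 11.7
eef_pos: [507.6, 331.0, 48.9]
tcp_rot: [[1.0, 0.031, 0.0], [0.031, -1.0, 0.0], [0.0, -0.0, -1.0]]
ft_force: [-0.4, -0.1, 0.1]
width: 0.003
grasp_force: 0.0
```

```bash
python3 go.py "[508.5,331,49]"
```

```text
t 11.7 p [507.6 331.   48.9] yang -88.3 zax [ 4.e-04  2.e-04 -1.e+00] q [ 25.7  18.7  97.4   0.   63.9 113.9] F [-0.35 -0.13  0.07] w 0.003 g 0.0
[508.5,331,49] ->tool/100 [ 0.009  0.    -0.001]
```

Width 0.003 means the grip missed. I'm looking before doing anything else.

Run:
```python
from h import *
a=grab('wrist','w4.png')['frame'];b=grab('scene','s4.png')['frame'][200:340,360:560]
cv2.imwrite('pics/v4.png',np.hstack([cv2.resize(a,(400,300)),cv2.resize(b,(400,300))]))
```

```text
(no output)
```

View pics/v4.png

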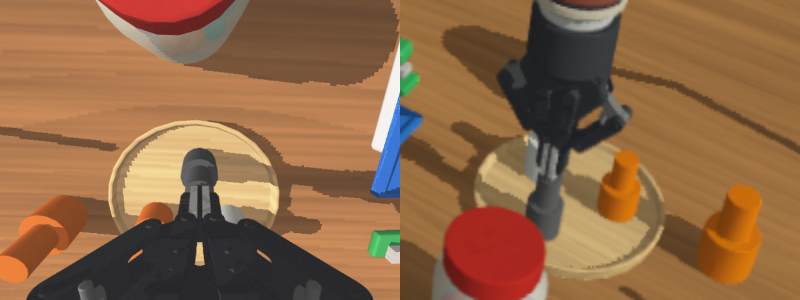

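Run:
```python
from h import *
for n in('s4','w4'):
    f=dict(np.load(f'pics/{n}.png.npz'));P=cloud(f)
    m=(np.hypot(P[...,0]-500,P[...,1]-331)<75)&(P[...,2]>12)&(P[...,2]<120)
    h=cv2.cvtColor(f['frame'],cv2.COLOR_BGR2HSV);m&=(h[...,1]<90)&(h[...,2]<130)
    Q=P[m]
    for z in range(12,120,8):
        q=Q[(Q[:,2]>=z)&(Q[:,2]<z+8)]
        if len(q)>3: print(n,z,len(q),'x %.0f..%.0f y %.0f..%.0f'%(q[:,0].min(),q[:,0].max(),q[:,1].min(),q[:,1].max()))
```

```text
s4 12 43 x 434..525 y 279..349
s4 20 42 x 451..526 y 280..349
s4 28 62 x 448..529 y 278..348
s4 36 109 x 451..528 y 279..349
s4 44 69 x 449..526 y 279..346
s4 52 39 x 444..522 y 285..344
s4 60 37 x 511..522 y 320..344
s4 68 67 x 502..522 y 320..344
s4 76 11 x 509..520 y 325..342
s4 84 41 x 508..522 y 318..345
s4 92 42 x 505..521 y 317..345
s4 100 50 x 503..522 y 318..345
s4 108 44 x 507..521 y 317..345
s4 116 18 x 513..521 y 319..347
w4 12 203 x 447..525 y 279..348
w4 20 252 x 447..525 y 278..348
w4 28 250 x 450..525 y 281..348
w4 36 287 x 453..525 y 287..349
w4 44 1121 x 455..525 y 292..349
w4 52 232 x 510..520 y 320..342
w4 60 252 x 510..519 y 320..342
w4 68 312 x 510..519 y 320..342
w4 76 400 x 508..519 y 320..342
w4 84 300 x 513..519 y 319..344
w4 92 440 x 513..519 y 318..345
w4 100 551 x 512..519 y 318..344
w4 108 436 x 513..519 y 318..344
w4 116 584 x 495..519 y 320..346
```

Run:
```python
import cv2,numpy as np
a=cv2.imread('pics/w4.png')[200:420,200:440];b=cv2.imread('pics/s4.png')[195:325,390:490]
cv2.imwrite('pics/v5.png',np.hstack([cv2.resize(a,(400,366)),cv2.resize(b,(282,366),interpolation=cv2.INTER_CUBIC)]))
```

```text
(no output)
```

View pics/v5.png

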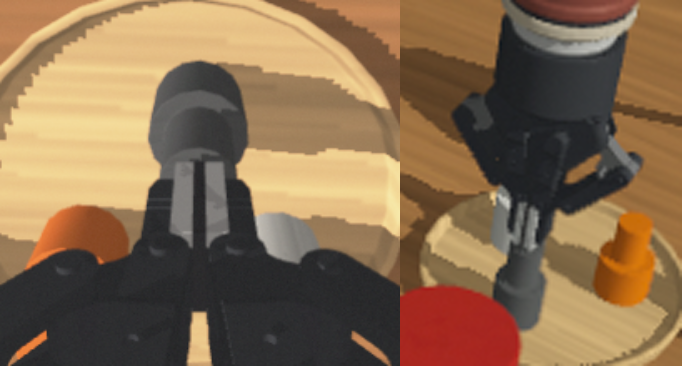

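```bash
python3 - <<'E'
from h import *
f=dict(np.load('pics/w4.png.npz'));P=cloud(f)
for v in range(240,370,8): print(v,*[P[v,u].round(0) for u in(310,319,330)],f['frame'][v,310],f['frame'][v,319])
print(np.array(f['cam_to_world']).round(2))
E
python3 go.py
```

```text
240 [524. 337.  18.] [525. 332.  20.] [524. 324.  16.] [77 78 79] [61 62 61]
248 [524. 337.  33.] [525. 331.  36.] [524. 325.  32.] [74 76 75] [60 62 59]
256 [523. 337.  45.] [523. 331.  45.] [524. 325.  45.] [95 97 98] [95 95 96]
264 [518. 336.  45.] [519. 331.  46.] [518. 325.  44.] [98 99 99] [75 74 75]
272 [518. 336.  55.] [519. 331.  59.] [517. 325.  54.] [79 78 81] [61 63 63]
280 [518. 336.  66.] [519. 331.  68.] [517. 325.  64.] [76 76 76] [61 63 63]
288 [519. 336.  78.] [519. 331.  77.] [518. 326.  75.] [77 76 77] [68 70 71]
296 [515. 336.  78.] [514. 331.  76.] [514. 326.  77.] [93 94 95] [65 64 65]
304 [518. 335.  92.] [518. 331.  91.] [518. 326.  91.] [114 116 119] [42 39 41]
312 [518. 335.  98.] [518. 331.  98.] [518. 327.  98.] [124 127 131] [43 42 41]
320 [517. 335. 104.] [519. 331. 106.] [518. 327. 105.] [125 128 131] [40 37 42]
328 [518. 335. 111.] [518. 331. 111.] [518. 327. 111.] [125 129 131] [44 42 44]
336 [517. 335. 116.] [518. 331. 116.] [518. 327. 115.] [124 126 130] [42 42 42]
344 [519. 334. 123.] [515. 331. 118.] [519. 327. 122.] [52 51 53] [45 41 43]
352 [519. 334. 127.] [512. 331. 118.] [519. 327. 127.] [47 44 45] [44 43 46]
360 [519. 334. 132.] [509. 331. 118.] [520. 328. 133.] [49 45 45] [46 45 47]
368 [519. 334. 135.] [505. 331. 118.] [518. 328. 134.] [45 44 42] [44 43 43]
[[ 3.0000e-02  9.5000e-01  3.2000e-01  5.9020e+02]
 [-1.0000e+00  3.0000e-02  1.0000e-02  3.3337e+02]
 [-0.0000e+00 -3.2000e-01  9.5000e-01  2.2303e+02]
 [ 0.0000e+00  0.0000e+00  0.0000e+00  1.0000e+00]]
t 11.8 p [507.4 330.9  48.7] yang -88.3 zax [ 0.  0. -1.] q [ 25.7  18.7  97.4   0.   63.9 113.9] F [-1.09  0.22 -0.16] w -0.005 g 0.0
```

Run:
```python
from h import *
for n,p,R in(('w2',(460.8,-366.4,162.0),-111.4),('w3',(509.1,323.9,162.5),-88.3),('w4',(507.5,331,48.8),-88.3)):
    f=dict(np.load(f'pics/{n}.png.npz'));P=cloud(f);a=np.radians(R);y=np.array([np.cos(a),np.sin(a)]);x=np.array([-y[1],y[0]])
    d=P[...,:2]-np.array(p[:2]);Y=d@y;X=d@x;Z=P[...,2]-p[2]
    h=cv2.cvtColor(f['frame'],cv2.COLOR_BGR2HSV)
    m=(abs(X)<16)&(abs(Y)<60)&(Z>-12)&(Z<75)
    for z in range(-12,72,6):
        k=m&(Z>=z)&(Z<z+6)
        print(n,z,k.sum(),('X %.0f..%.0f Y %.0f..%.0f min|Y| %.0f'%(X[k].min(),X[k].max(),Y[k].min(),Y[k].max(),abs(Y[k]).min())) if k.sum() else '')
f=dict(np.load('pics/w4.png.npz'));P=cloud(f)
for v in range(290,306):print(v,P[v,310].round(1),P[v,330].round(1))
```

```text
w2 -12 0 
w2 -6 0 
w2 0 0 
w2 6 0 
w2 12 0 
w2 18 0 
w2 24 0 
w2 30 0 
w2 36 1 X -1..-1 Y 43..43 min|Y| 43
w2 42 365 X -13..10 Y -50..49 min|Y| 42
w2 48 767 X -13..10 Y -56..56 min|Y| 41
w2 54 939 X -13..11 Y -57..56 min|Y| 41
w2 60 1088 X -13..11 Y -57..56 min|Y| 41
w2 66 1225 X -14..11 Y -57..56 min|Y| 42
w3 -12 0 
w3 -6 0 
w3 0 0 
w3 6 0 
w3 12 0 
w3 18 0 
w3 24 0 
w3 30 1 X 2..2 Y 34..34 min|Y| 34
w3 36 220 X -13..10 Y -39..39 min|Y| 32
w3 42 593 X -13..11 Y -46..46 min|Y| 32
w3 48 727 X -12..11 Y -46..46 min|Y| 32
w3 54 831 X -12..11 Y -46..47 min|Y| 32
w3 60 918 X -12..11 Y -46..46 min|Y| 32
w3 66 971 X -13..11 Y -46..46 min|Y| 32
w4 -12 111 X 4..16 Y -17..17 min|Y| 5
w4 -6 1068 X -11..16 Y -18..17 min|Y| 0
w4 0 160 X 3..12 Y -11..11 min|Y| 0
w4 6 175 X 2..12 Y -11..12 min|Y| 0
w4 12 186 X 3..12 Y -11..11 min|Y| 0
w4 18 221 X 2..12 Y -12..12 min|Y| 0
w4 24 540 X 1..12 Y -11..12 min|Y| 0
w4 30 7 X 9..10 Y -5..7 min|Y| 1
w4 36 287 X 5..11 Y -12..13 min|Y| 0
w4 42 422 X 6..11 Y -13..14 min|Y| 0
w4 48 465 X 5..11 Y -13..14 min|Y| 0
w4 54 534 X 5..11 Y -13..14 min|Y| 0
w4 60 480 X 6..11 Y -13..14 min|Y| 0
w4 66 747 X -12..12 Y -16..17 min|Y| 0
290 [517.6 335.6  77.3] [517.7 325.9  76.8]
291 [516.7 335.6  76.5] [517.4 325.9  77.4]
292 [516.4 335.6  77. ] [517.  325.9  77.6]
293 [516.  335.6  77.2] [516.6 325.9  77.8]
294 [515.8 335.6  77.9] [515.8 325.8  77.4]
295 [514.9 335.6  77.3] [515.1 325.8  77.1]
296 [514.7 335.5  77.9] [514.5 325.8  76.9]
297 [518.  335.4  85.2] [518.4 326.2  85.4]
298 [517.2 335.4  84.7] [517.9 326.2  85.6]
299 [517.7 335.4  86.5] [518.2 326.2  87.1]
300 [518.  335.3  88.2] [518.6 326.3  88.8]
301 [517.9 335.3  89. ] [517.7 326.2  88. ]
302 [518.1 335.3  90.3] [518.4 326.3  90.2]
303 [517.7 335.3  90.4] [518.3 326.4  91. ]
304 [517.8 335.3  91.6] [517.9 326.3  91.2]
305 [517.9 335.2  92.6] [518.3 326.4  92.7]
```

The depth shows the shut fingertips really sit about 35 mm above the reported TCP (pad bottoms at z≈85 with the TCP at 49). They closed just over the stem, and the weight did not move. I'm opening and going 35 mm lower.

Request:
jog_arm:
  moves:
    - {"linear": [0.01, 0, 0], "twist": [0, 0, 0], "fingers": 60}
    - {"linear": [0.01, 0, 0], "twist": [0, 0, 0], "fingers": 60}
    - {"linear": [0.01, 0, 0], "twist": [0, 0, 0], "fingers": 60}
    - {"linear": [0.01, 0, 0], "twist": [0, 0, 0], "fingers": 60}
    - {"linear": [0.01, 0, 0], "twist": [0, 0, 0], "fingers": 60}
    - {"linear": [0.01, 0, 0.15], "twist": [0, 0, 0], "fingers": 60}
    - {"linear": [0.01, 0, 0.28], "twist": [0, 0, 0], "fingers": 60}
    - {"linear": [0.01, 0, 0.33], "twist": [0, 0, 0], "fingers": 60}
    - {"linear": [0.01, 0, 0.33], "twist": [0, 0, 0], "fingers": 60}

```text
clock: 12.7
eef_pos: [506.9, 330.2, 13.4]
tcp_rot: [[1.0, 0.03, -0.003], [0.03, -1.0, -0.002], [-0.003, 0.002, -1.0]]
ft_force: [0.3, -0.3, -0.1]
width: 0.769
grasp_force: 0.0
```

Request:
jog_arm:
  moves:
    - {"linear": [0, 0, 0], "twist": [0, 0, 0], "fingers": 255}
    - {"linear": [0, 0, 0], "twist": [0, 0, 0], "fingers": 255}
    - {"linear": [0, 0, 0], "twist": [0, 0, 0], "fingers": 255}
    - {"linear": [0, 0, 0], "twist": [0, 0, 0], "fingers": 255}
    - {"linear": [0, 0, 0], "twist": [0, 0, 0], "fingers": 255}
    - {"linear": [0, 0, 0], "twist": [0, 0, 0], "fingers": 255}

```text
clock: 13.3
eef_pos: [509.1, 331.4, 16.5]
tcp_rot: [[1.0, 0.03, 0.001], [0.03, -1.0, 0.001], [0.002, -0.001, -1.0]]
ft_force: [0.1, 0.7, 3.3]
width: 0.258
grasp_force: 58.8
```

```bash
python3 go.py
```

```text
t 13.3 p [509.1 331.4  16.5] yang -88.3 zax [ 1.5e-03  8.0e-04 -1.0e+00] q [ 25.6  21.4  98.    0.   60.6 113.9] F [0.12 0.69 3.28] w 0.258 g 58.8
```

Gripped: width 0.258, and the weight's bottom is 8.5 mm below the reported TCP. Lifting and carrying it to the steel pan.

Request:
jog_arm:
  moves:
    - {"linear": [0, 0, -0.2], "twist": [0, 0, 0], "fingers": 255}
    - {"linear": [0, 0, -0.6], "twist": [0, 0, 0], "fingers": 255}
    - {"linear": [0, 0, -1], "twist": [0, 0, 0], "fingers": 255}

```text
clock: 13.6
eef_pos: [506.3, 329.8, 114.0]
tcp_rot: [[1.0, 0.03, -0.005], [0.03, -1.0, -0.003], [-0.005, 0.002, -1.0]]
ft_force: [0.8, 0.9, -3.6]
width: 0.251
grasp_force: 59.1
```

Request:
jog_arm:
  moves:
    - {"linear": [0, 0, -0.4], "twist": [0, 0, 0], "fingers": 255}
    - {"linear": [0, 0.15, -0.8], "twist": [0, 0, 0], "fingers": 255}
    - {"linear": [0.1, 0.5, -0.9], "twist": [0, 0, 0], "fingers": 255}
    - {"linear": [0.2, 0.9, -0.9], "twist": [0, 0, 0], "fingers": 255}

```text
clock: 14.0
eef_pos: [532.0, 241.8, 208.0]
tcp_rot: [[0.999, 0.033, 0.004], [0.033, -0.999, 0.001], [0.004, -0.001, -1.0]]
ft_force: [0.6, -0.5, -5.2]
width: 0.25
grasp_force: 59.7
```

Request:
jog_arm:
  moves:
    - {"linear": [0.1, 0.5, 0], "twist": [0, 0, 0], "fingers": 255}
    - {"linear": [0.25, 1, 0], "twist": [0, 0, 0], "fingers": 255}

```text
clock: 14.2
eef_pos: [556.9, 143.8, 204.3]
tcp_rot: [[0.999, 0.032, -0.003], [0.032, -0.999, -0.001], [-0.003, 0.0, -1.0]]
ft_force: [1.9, 0.2, -4.0]
width: 0.251
grasp_force: 59.6
```

Request:
jog_arm:
  moves:
    - {"linear": [0.1, 0.5, 0], "twist": [0, 0, 0], "fingers": 255}
    - {"linear": [0.25, 1, 0], "twist": [0, 0, 0], "fingers": 255}

```text
clock: 14.4
eef_pos: [584.0, 47.3, 204.1]
tcp_rot: [[1.0, 0.031, -0.003], [0.031, -1.0, 0.0], [-0.003, -0.0, -1.0]]
ft_force: [1.8, -0.3, -4.3]
width: 0.252
grasp_force: 59.6
```

Request:
jog_arm:
  moves:
    - {"linear": [0.1, 0.5, 0], "twist": [0, 0, 0], "fingers": 255}
    - {"linear": [0.25, 1, 0], "twist": [0, 0, 0], "fingers": 255}
    - {"linear": [0.25, 1, 0], "twist": [0, 0, 0], "fingers": 255}
    - {"linear": [0.25, 1, 0], "twist": [0, 0, 0], "fingers": 255}

```text
clock: 14.8
eef_pos: [612.3, -51.5, 203.8]
tcp_rot: [[1.0, 0.027, -0.003], [0.027, -1.0, 0.001], [-0.003, -0.001, -1.0]]
ft_force: [0.6, 0.5, -4.5]
width: 0.256
grasp_force: 59.8
```

```bash
python3 go.py "[638.5,-96,125]"; python3 beam.py
```

```text
t 14.8 p [612.3 -51.5 203.8] yang -88.4 zax [-3.2e-03  8.0e-04 -1.0e+00] q [-12.2  11.3  88.7   0.   80.2  76.3] F [ 0.57  0.46 -4.54] w 0.256 g 59.8
[638.5,-96,125] ->tool/100 [0.252 0.453 0.787]
blue z 68.60678974672817 1689 steel z 96.3588561645006 0.9947368421052631
```

Request:
jog_arm:
  moves:
    - {"linear": [0.12, 0.3, 0.1], "twist": [0, 0, 0], "fingers": 255}
    - {"linear": [0.26, 0.45, 0.4], "twist": [0, 0, 0], "fingers": 255}
    - {"linear": [0.26, 0.45, 0.7], "twist": [0, 0, 0], "fingers": 255}
    - {"linear": [0.26, 0.45, 0.85], "twist": [0, 0, 0], "fingers": 255}
    - {"linear": [0.26, 0.45, 0.92], "twist": [0, 0, 0], "fingers": 255}
    - {"linear": [0.26, 0.45, 0.92], "twist": [0, 0, 0], "fingers": 255}
    - {"linear": [0.26, 0.45, 0.92], "twist": [0, 0, 0], "fingers": 255}

```text
clock: 15.55
eef_pos: [641.5, -93.5, 115.3]
tcp_rot: [[0.999, 0.032, 0.002], [0.032, -1.0, -0.001], [0.002, 0.001, -1.0]]
ft_force: [1.0, -0.7, -4.2]
width: 0.255
grasp_force: 60.0
```

Request:
jog_arm:
  moves:
    - {"linear": [0, 0, 0.03], "twist": [0, 0, 0], "fingers": 255}
    - {"linear": [0, 0, 0.06], "twist": [0, 0, 0], "fingers": 255}
    - {"linear": [0, 0, 0.09], "twist": [0, 0, 0], "fingers": 255}
    - {"linear": [0, 0, 0.11], "twist": [0, 0, 0], "fingers": 255}
    - {"linear": [0, 0, 0.13], "twist": [0, 0, 0], "fingers": 255}
    - {"linear": [0, 0, 0.13], "twist": [0, 0, 0], "fingers": 255}

```text
clock: 16.15
eef_pos: [640.6, -94.2, 100.7]
tcp_rot: [[1.0, 0.03, -0.0], [0.03, -1.0, 0.0], [-0.0, -0.0, -1.0]]
ft_force: [-0.5, 0.8, -0.0]
width: 0.256
grasp_force: 60.4
```

```bash
python3 go.py "[638.5,-96,97]"; python3 beam.py
```

```text
t 16.1 p [640.6 -94.2 100.7] yang -88.3 zax [-1.e-04  0.e+00 -1.e+00] q [-15.3  20.5  89.    0.   70.5  72.9] F [-0.53  0.83 -0.03] w 0.256 g 60.4
[638.5,-96,97] ->tool/100 [-0.022  0.018  0.037]
blue z 69.64590304802255 1688 steel z 528.3937665430408 0.9956140350877193
```

Request:
jog_arm:
  moves:
    - {"linear": [0, 0, 0.01], "twist": [0, 0, 0], "fingers": 255}
    - {"linear": [0, 0, 0.02], "twist": [0, 0, 0], "fingers": 255}
    - {"linear": [0, 0, 0.02], "twist": [0, 0, 0], "fingers": 60}
    - {"linear": [0, 0, 0.02], "twist": [0, 0, 0], "fingers": 60}
    - {"linear": [0, 0, 0.02], "twist": [0, 0, 0], "fingers": 60}
    - {"linear": [0, 0, 0.02], "twist": [0, 0, 0], "fingers": 60}
    - {"linear": [0, 0, 0.02], "twist": [0, 0, 0], "fingers": 60}

```text
clock: 16.9
eef_pos: [640.8, -94.2, 98.7]
tcp_rot: [[1.0, 0.03, 0.0], [0.03, -1.0, -0.0], [0.0, 0.0, -1.0]]
ft_force: [-0.7, 0.1, 0.2]
width: 0.766
grasp_force: 0.0
```

Request:
jog_arm:
  moves:
    - {"linear": [0, 0, -0.3], "twist": [0, 0, 0], "fingers": 60}
    - {"linear": [0, 0, -0.7], "twist": [0, 0, 0], "fingers": 60}
    - {"linear": [0, 0, -1], "twist": [0, 0, 0], "fingers": 60}

```text
clock: 17.2
eef_pos: [641.1, -94.2, 200.8]
tcp_rot: [[1.0, 0.031, 0.001], [0.031, -1.0, -0.0], [0.001, 0.0, -1.0]]
ft_force: [0.1, -0.2, 0.4]
width: 0.764
grasp_force: 0.0
```

Request:
jog_arm:
  moves:
    - {"linear": [-0.2, -0.5, 0], "twist": [0, 0, 0], "fingers": 60}
    - {"linear": [-0.4, -1, 0], "twist": [0, 0, 0], "fingers": 60}

```text
clock: 17.4
eef_pos: [601.5, -2.7, 200.4]
tcp_rot: [[1.0, 0.027, 0.004], [0.027, -1.0, -0.0], [0.004, 0.0, -1.0]]
ft_force: [0.5, 0.7, -0.8]
width: 0.765
grasp_force: 0.0
```

Request:
jog_arm:
  moves:
    - {"linear": [-0.2, -0.5, 0], "twist": [0, 0, 0], "fingers": 60}
    - {"linear": [-0.4, -1, 0], "twist": [0, 0, 0], "fingers": 60}

```text
clock: 17.6
eef_pos: [559.8, 90.6, 198.8]
tcp_rot: [[1.0, 0.03, 0.001], [0.03, -1.0, 0.0], [0.001, -0.0, -1.0]]
ft_force: [-0.2, 0.9, -0.2]
width: 0.769
grasp_force: 0.0
```

Request:
jog_arm:
  moves:
    - {"linear": [-0.2, -0.5, 0], "twist": [0, 0, 0], "fingers": 60}
    - {"linear": [-0.4, -1, 0], "twist": [0, 0, 0], "fingers": 60}

```text
clock: 17.8
eef_pos: [519.8, 182.5, 198.9]
tcp_rot: [[1.0, 0.03, 0.001], [0.03, -1.0, 0.0], [0.001, -0.0, -1.0]]
ft_force: [1.0, 1.5, -0.4]
width: 0.763
grasp_force: 0.0
```

Request:
jog_arm:
  moves:
    - {"linear": [-0.2, -0.5, 0], "twist": [0, 0, 0], "fingers": 60}
    - {"linear": [-0.4, -1, 0], "twist": [0, 0, 0], "fingers": 60}
    - {"linear": [-0.4, -1, 0], "twist": [0, 0, 0], "fingers": 60}
    - {"linear": [-0.4, -1, 0], "twist": [0, 0, 0], "fingers": 60}

```text
clock: 18.2
eef_pos: [477.0, 281.0, 198.7]
tcp_rot: [[0.999, 0.034, 0.0], [0.034, -0.999, -0.0], [0.0, 0.0, -1.0]]
ft_force: [-0.3, -0.1, 0.1]
width: 0.759
grasp_force: 0.0
```

```bash
python3 go.py "[438,378,110]"
cat > beam2.py <<'E'
from h import *
f=grab('top');P=cloud(f);h=cv2.cvtColor(f['frame'],cv2.COLOR_BGR2HSV)
d=(P[...,:2]-np.array([592,14]))@np.array([[1,-.031],[.031,1]]).T
X,Y=d[...,0],d[...,1];Z=P[...,2]
A=lambda m:np.nanmedian(Z[m]) if m.sum() else None
c=(abs(X)<68)&(Z>60)
print('blue floor',A(c&(abs(Y-110)<46)&(Z<85)&(X<68)&(cv2.inRange(h,(100,100,40),(125,255,255))>0)),'parcel top',A((abs(X)<50)&(abs(Y-110)<22)&(Z>110)))
s=c&(abs(Y+110)<46);print('steel floor',A(s&(Z<100)))
for z0 in(105,):
    q=P[s&(Z>z0+30)];print('stems',len(q),q.mean(0).round(1) if len(q) else '')
np.savez('pics/last.npz',**f);cv2.imwrite('pics/last.png',f['frame'])
E
python3 beam2.py
```

```text
t 18.2 p [477.  281.  198.7] yang -88.1 zax [ 4.e-04 -0.e+00 -1.e+00] q [ 22.3   3.   98.4  -0.   78.6 110.4] F [-0.28 -0.09  0.06] w 0.759 g 0.0
[438,378,110] ->tool/100 [-0.357 -0.982  0.887]
blue floor 73.15212905851172 parcel top 143.26831987339506
steel floor 90.3037632146968
stems 100 [639.4 -95.2 156.1]
```

The beam reads 0.078 rad blue-heavy, so the parcel is about 508 g and the 100 g weight should level it. I'm going for the small orange weight.

Request:
jog_arm:
  moves:
    - {"linear": [-0.15, -0.45, 0.1], "twist": [0, 0, 0], "fingers": 60}
    - {"linear": [-0.3, -0.9, 0.4], "twist": [0, 0, 0], "fingers": 60}
    - {"linear": [-0.35, -0.97, 0.8], "twist": [0, 0, 0], "fingers": 60}
    - {"linear": [-0.35, -0.97, 1], "twist": [0, 0, 0], "fingers": 60}
    - {"linear": [-0.35, -0.97, 1], "twist": [0, 0, 0], "fingers": 60}
    - {"linear": [-0.35, -0.97, 1], "twist": [0, 0, 0], "fingers": 60}
    - {"linear": [-0.35, -0.97, 1], "twist": [0, 0, 0], "fingers": 60}

```text
clock: 18.95
eef_pos: [442.1, 375.3, 100.8]
tcp_rot: [[1.0, 0.029, 0.003], [0.029, -1.0, 0.002], [0.003, -0.002, -1.0]]
ft_force: [0.1, 0.3, 0.8]
width: 0.766
grasp_force: 0.0
```

```bash
python3 go.py "[438.5,378,11]"
python3 - <<'E'
from h import *
P=cloud(grab('wrist'))
Q=P[(abs(P[...,2]-72)<5)&(np.hypot(P[...,0]-438.5,P[...,1]-378)<20)]
print(len(Q),Q.mean(0).round(1),((Q.max(0)+Q.min(0))/2).round(1))
E
```

```text
t 18.9 p [442.1 375.3 100.8] yang -88.4 zax [ 0.003   0.0017 -1.    ] q [ 32.5  11.6  99.9  -0.   68.3 120.9] F [0.15 0.32 0.76] w 0.766 g 0.0
[438.5,378,11] ->tool/100 [-0.038 -0.027  0.898]
1021 [437.8 380.1  72.9] [436.8 380.1  71.4]
```

Request:
jog_arm:
  moves:
    - {"linear": [-0.03, -0.04, 0.3], "twist": [0, 0, 0], "fingers": 60}
    - {"linear": [-0.03, -0.04, 0.6], "twist": [0, 0, 0], "fingers": 60}
    - {"linear": [-0.03, -0.04, 0.8], "twist": [0, 0, 0], "fingers": 60}
    - {"linear": [-0.03, -0.04, 0.88], "twist": [0, 0, 0], "fingers": 60}
    - {"linear": [-0.03, -0.04, 0.88], "twist": [0, 0, 0], "fingers": 60}

```text
clock: 19.5
eef_pos: [436.9, 379.1, 10.7]
tcp_rot: [[1.0, 0.03, -0.0], [0.03, -1.0, -0.0], [-0.0, 0.0, -1.0]]
ft_force: [0.4, -0.4, 0.3]
width: 0.766
grasp_force: 0.0
```

Request:
jog_arm:
  moves:
    - {"linear": [0, 0, 0], "twist": [0, 0, 0], "fingers": 255}
    - {"linear": [0, 0, 0], "twist": [0, 0, 0], "fingers": 255}
    - {"linear": [0, 0, 0], "twist": [0, 0, 0], "fingers": 255}
    - {"linear": [0, 0, 0], "twist": [0, 0, 0], "fingers": 255}
    - {"linear": [0, 0, 0], "twist": [0, 0, 0], "fingers": 255}
    - {"linear": [0, 0, 0], "twist": [0, 0, 0], "fingers": 255}

```text
clock: 20.1
eef_pos: [437.8, 380.2, 12.2]
tcp_rot: [[1.0, 0.031, 0.002], [0.031, -1.0, 0.001], [0.002, -0.001, -1.0]]
ft_force: [-0.3, 0.9, 6.4]
width: 0.254
grasp_force: 58.6
```

```bash
python3 go.py
```

```text
t 20.1 p [437.8 380.2  12.2] yang -88.2 zax [ 0.0023  0.0014 -1.    ] q [ 33.2  18.4 102.4  -0.   59.1 121.4] F [-0.25  0.86  6.45] w 0.254 g 58.6
```

Request:
jog_arm:
  moves:
    - {"linear": [0, 0, -0.2], "twist": [0, 0, 0], "fingers": 255}
    - {"linear": [0, 0, -0.6], "twist": [0, 0, 0], "fingers": 255}
    - {"linear": [0, 0, -1], "twist": [0, 0, 0], "fingers": 255}

```text
clock: 20.4
eef_pos: [435.6, 378.7, 110.6]
tcp_rot: [[1.0, 0.031, -0.002], [0.031, -1.0, -0.002], [-0.002, 0.002, -1.0]]
ft_force: [1.2, 1.1, -0.1]
width: 0.254
grasp_force: 58.9
```

Request:
jog_arm:
  moves:
    - {"linear": [0, 0, -0.4], "twist": [0, 0, 0], "fingers": 255}
    - {"linear": [0, 0.15, -0.8], "twist": [0, 0, 0], "fingers": 255}
    - {"linear": [0.1, 0.5, -0.95], "twist": [0, 0, 0], "fingers": 255}
    - {"linear": [0.2, 0.9, -0.95], "twist": [0, 0, 0], "fingers": 255}

```text
clock: 20.8
eef_pos: [461.2, 290.8, 209.8]
tcp_rot: [[0.999, 0.033, 0.006], [0.033, -0.999, 0.003], [0.007, -0.003, -1.0]]
ft_force: [0.3, 0.7, -0.9]
width: 0.253
grasp_force: 59.0
```

Request:
jog_arm:
  moves:
    - {"linear": [0.1, 0.5, 0], "twist": [0, 0, 0], "fingers": 255}
    - {"linear": [0.28, 1, 0], "twist": [0, 0, 0], "fingers": 255}

```text
clock: 21.0
eef_pos: [488.5, 193.4, 205.9]
tcp_rot: [[0.999, 0.032, 0.0], [0.032, -0.999, 0.0], [0.0, -0.0, -1.0]]
ft_force: [1.4, 0.3, -0.9]
width: 0.254
grasp_force: 59.0
```

Request:
jog_arm:
  moves:
    - {"linear": [0.1, 0.5, 0], "twist": [0, 0, 0], "fingers": 255}
    - {"linear": [0.28, 1, 0], "twist": [0, 0, 0], "fingers": 255}

```text
clock: 21.2
eef_pos: [518.1, 97.7, 205.7]
tcp_rot: [[1.0, 0.031, -0.0], [0.031, -1.0, 0.0], [-0.0, -0.0, -1.0]]
ft_force: [1.4, -0.4, -1.8]
width: 0.253
grasp_force: 59.0
```

Request:
jog_arm:
  moves:
    - {"linear": [0.1, 0.5, 0], "twist": [0, 0, 0], "fingers": 255}
    - {"linear": [0.28, 1, 0], "twist": [0, 0, 0], "fingers": 255}

```text
clock: 21.4
eef_pos: [547.7, 2.3, 205.7]
tcp_rot: [[1.0, 0.03, -0.0], [0.03, -1.0, 0.0], [-0.0, -0.0, -1.0]]
ft_force: [0.4, 0.0, -1.2]
width: 0.258
grasp_force: 59.0
```

Request:
jog_arm:
  moves:
    - {"linear": [0.1, 0.5, 0], "twist": [0, 0, 0], "fingers": 255}
    - {"linear": [0.28, 0.85, 0], "twist": [0, 0, 0], "fingers": 255}
    - {"linear": [0.28, 0.85, 0], "twist": [0, 0, 0], "fingers": 255}
    - {"linear": [0.28, 0.85, 0], "twist": [0, 0, 0], "fingers": 255}
    - {"linear": [0.28, 0.85, 0], "twist": [0, 0, 0], "fingers": 255}

```text
clock: 21.9
eef_pos: [578.1, -78.8, 205.3]
tcp_rot: [[1.0, 0.031, -0.001], [0.031, -1.0, 0.001], [-0.001, -0.001, -1.0]]
ft_force: [0.5, 0.5, -1.0]
width: 0.259
grasp_force: 59.1
```

```bash
python3 go.py "[590,-97,96]"
```

```text
t 21.9 p [578.1 -78.8 205.3] yang -88.2 zax [-8.e-04  7.e-04 -1.e+00] q [-15.5   6.9  93.5   0.   79.7  72.7] F [ 0.48  0.45 -1.04] w 0.259 g 59.1
[590,-97,96] ->tool/100 [0.114 0.186 1.093]
```

Request:
jog_arm:
  moves:
    - {"linear": [0.11, 0.18, 0.2], "twist": [0, 0, 0], "fingers": 255}
    - {"linear": [0.11, 0.18, 0.5], "twist": [0, 0, 0], "fingers": 255}
    - {"linear": [0.11, 0.18, 0.8], "twist": [0, 0, 0], "fingers": 255}
    - {"linear": [0.11, 0.18, 0.95], "twist": [0, 0, 0], "fingers": 255}
    - {"linear": [0.11, 0.18, 1], "twist": [0, 0, 0], "fingers": 255}
    - {"linear": [0.11, 0.18, 1], "twist": [0, 0, 0], "fingers": 255}
    - {"linear": [0.11, 0.18, 1], "twist": [0, 0, 0], "fingers": 255}

```text
clock: 22.6
eef_pos: [591.3, -97.4, 107.4]
tcp_rot: [[1.0, 0.031, 0.003], [0.031, -1.0, -0.001], [0.003, 0.001, -1.0]]
ft_force: [-0.3, -0.2, -0.9]
width: 0.255
grasp_force: 59.1
```

Request:
jog_arm:
  moves:
    - {"linear": [0, 0, 0.03], "twist": [0, 0, 0], "fingers": 255}
    - {"linear": [0, 0, 0.06], "twist": [0, 0, 0], "fingers": 255}
    - {"linear": [0, 0, 0.09], "twist": [0, 0, 0], "fingers": 255}
    - {"linear": [0, 0, 0.12], "twist": [0, 0, 0], "fingers": 255}
    - {"linear": [0, 0, 0.15], "twist": [0, 0, 0], "fingers": 255}
    - {"linear": [0, 0, 0.17], "twist": [0, 0, 0], "fingers": 255}
    - {"linear": [0, 0, 0.17], "twist": [0, 0, 0], "fingers": 255}
    - {"linear": [0, 0, 0.17], "twist": [0, 0, 0], "fingers": 255}

```text
clock: 23.4
eef_pos: [590.0, -97.5, 88.4]
tcp_rot: [[1.0, 0.03, -0.0], [0.03, -1.0, 0.0], [-0.0, -0.0, -1.0]]
ft_force: [0.2, 0.8, -0.3]
width: 0.25
grasp_force: 59.2
```

```bash
python3 go.py; python3 beam2.py
```

```text
t 23.4 p [590.  -97.5  88.4] yang -88.3 zax [-4.e-04  1.e-04 -1.e+00] q [-16.9  14.9  97.4   0.   67.7  71.3] F [ 0.16  0.78 -0.31] w 0.250 g 59.2
blue floor 77.50852068335598 parcel top 147.90443279180204
steel floor 85.99107025728938
stems 3457 [578.2 -98.  477.8]
```

Touching, with the beam halfway up. Lowering 3 mm more, releasing and retreating.

Request:
jog_arm:
  moves:
    - {"linear": [0, 0, 0.02], "twist": [0, 0, 0], "fingers": 255}
    - {"linear": [0, 0, 0.03], "twist": [0, 0, 0], "fingers": 255}
    - {"linear": [0, 0, 0.03], "twist": [0, 0, 0], "fingers": 60}
    - {"linear": [0, 0, 0.03], "twist": [0, 0, 0], "fingers": 60}
    - {"linear": [0, 0, 0.03], "twist": [0, 0, 0], "fingers": 60}
    - {"linear": [0, 0, 0.03], "twist": [0, 0, 0], "fingers": 60}
    - {"linear": [0, 0, 0.03], "twist": [0, 0, 0], "fingers": 60}

```text
clock: 24.15
eef_pos: [590.2, -97.5, 85.7]
tcp_rot: [[1.0, 0.03, 0.0], [0.03, -1.0, -0.0], [0.0, 0.0, -1.0]]
ft_force: [0.9, 0.8, -0.9]
width: 0.766
grasp_force: 0.0
```

Request:
jog_arm:
  moves:
    - {"linear": [0, 0, -0.2], "twist": [0, 0, 0], "fingers": 60}
    - {"linear": [0, 0, -0.6], "twist": [0, 0, 0], "fingers": 60}
    - {"linear": [0, 0, -1], "twist": [0, 0, 0], "fingers": 60}

```text
clock: 24.45
eef_pos: [589.2, -97.2, 185.7]
tcp_rot: [[1.0, 0.03, -0.002], [0.03, -1.0, 0.001], [-0.002, -0.001, -1.0]]
ft_force: [0.2, -0.5, 0.2]
width: 0.767
grasp_force: 0.0
```

Request:
jog_arm:
  moves:
    - {"linear": [-0.3, 0.3, -0.3], "twist": [0, 0, 0], "fingers": 60}
    - {"linear": [-0.7, 0.6, -0.5], "twist": [0, 0, 0], "fingers": 60}
    - {"linear": [-1, 0.8, -0.5], "twist": [0, 0, 0], "fingers": 60}
    - {"linear": [-1, 0.8, -0.5], "twist": [0, 0, 0], "fingers": 60}
    - {"linear": [-1, 0.8, -0.5], "twist": [0, 0, 0], "fingers": 60}
    - {"linear": [-1, 0.8, -0.5], "twist": [0, 0, 0], "fingers": 60}
    - {"linear": [-1, 0.8, -0.5], "twist": [0, 0, 0], "fingers": 60}
    - {"linear": [-1, 0.8, -0.5], "twist": [0, 0, 0], "fingers": 60}

```text
clock: 25.25
eef_pos: [493.1, -179.7, 235.1]
tcp_rot: [[0.999, 0.032, -0.001], [0.032, -0.999, 0.001], [-0.001, -0.001, -1.0]]
ft_force: [0.6, -0.1, 0.5]
width: 0.765
grasp_force: 0.0
```

```bash
python3 go.py; python3 beam2.py
python3 - <<'E'
from h import *
a=grab('scene')['frame'][180:330,190:500];b=cv2.imread('pics/last.png')[160:310,170:450]
cv2.imwrite('pics/v6.png',np.vstack([cv2.resize(a,(600,290)),cv2.resize(b,(600,310))]))
E
```

```text
t 25.2 p [ 493.1 -179.7  235.1] yang -88.2 zax [-8.e-04  6.e-04 -1.e+00] q [-28.6  -2.4  99.8   0.   82.6  59.5] F [ 0.56 -0.09  0.53] w 0.765 g 0.0
blue floor 80.81227056276293 parcel top 151.26147855134855
steel floor 82.43241632015929
stems 581 [ 558.1 -121.3  471.1]
```

View pics/v6.png

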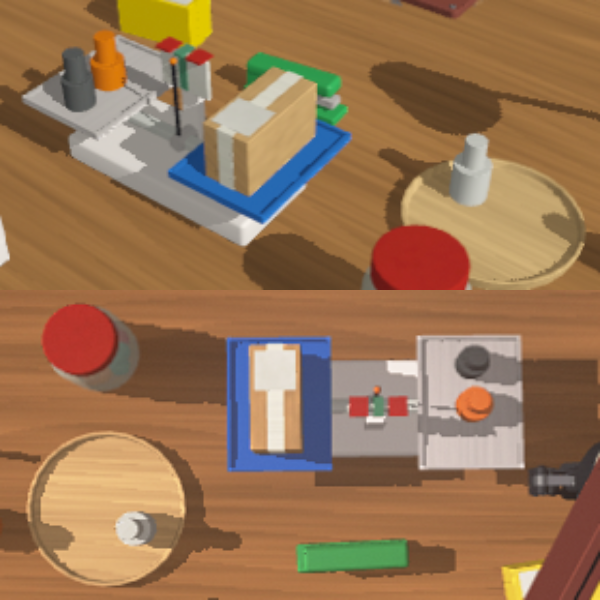

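The view shows the parcel upright in the blue pan, and dark (75,80) and orange (107,62) standing in the steel pan. The pale weight stands on the tray, and the needle is at the green band (0.007 rad). Handing in.

Request:
jog_arm:
  moves:
    - {"linear": [0, 0, 0], "twist": [0, 0, 0], "fingers": 60}
    - {"linear": [0, 0, 0], "twist": [0, 0, 0], "fingers": 60}
    - {"linear": [0, 0, 0], "twist": [0, 0, 0], "fingers": 60}
    - {"linear": [0, 0, 0], "twist": [0, 0, 0], "fingers": 60}
    - {"linear": [0, 0, 0], "twist": [0, 0, 0], "fingers": 60}
    - {"linear": [0, 0, 0], "twist": [0, 0, 0], "fingers": 60}

```text
clock: 25.95
eef_pos: [492.6, -180.5, 235.6]
tcp_rot: [[1.0, 0.03, -0.0], [0.03, -1.0, -0.0], [-0.0, 0.0, -1.0]]
ft_force: [0.1, 0.7, -0.7]
width: 0.767
grasp_force: 0.0
```

```bash
python3 -c "
from cell import robot
print(robot.finish_job())"
```

```text
the job is handed in; nothing more can be done
None
```

I handed the job in at about 26 s with the parcel (about 508 g) upright in the blue pan, the 400 g and 100 g weights in the steel pan, the 200 g on the tray, the beam about 0.007 rad from level and the hand clear; the hand-in call returned no verdict.

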